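Hold a printed column in the curing lamp

TASK

First slide the black reflector across the table, without lifting it, until its round mirror lies straight under the hole of the ring-shaped curing lamp. Then take the orange resin-printed column out of the rack by its top tab and lower it upright through the lamp's hole until its lower end shows below the lamp but hangs clear of the mirror; its skin is still soft, so it must never touch the lamp or the reflector. Finish while still holding it there, still and centred in the hole, with the other columns and the things around left where they are.

Things in the scene. Friction and masses are not known exactly. Their poses are not given: they have to be found in the camera images.
- lamp: Grey curing lamp, fixed. Ring head 90 mm across, underside 85 and top 125 mm above the table, with an upright through hole 26 mm in diameter; an arm joins it to a post (30 x 40 mm, 125 mm high, 115 mm from the hole's axis in the lamp's +x, foot 60 x 110 x 12 mm). Open below the head to -x and both y sides. Origin: on the table below the hole (yellow spot).
- bore_top (a point): Centre of the lamp's hole at the head's top face, 125 mm above the table.
- bore_bottom (a point): Centre of the lamp's hole at the head's underside, 85 mm above the table.
- reflector: Loose black flat cassette, 90 (x) x 170 (y) x 22 mm high, about 0.35 kg, on the table to the lamp's +y side, its y axis within 0.12 rad of the lamp's. Origin: centre of its underside. A round mirror 64 mm across is flush in its top near its -y end (towards the lamp), a yellow stripe by its +y end. Slides when pushed at the 90 mm wide +y end face.
- mirror (a point): Centre of the reflector's round mirror, on its top face, 22 mm above the table, 40 mm from the reflector's origin towards its -y end (125 mm from its +y end face).
- rack: Fixed plywood rack, 190 mm (x) x 60 mm (y), its 12 mm thick top plate 130 mm above the table, with three 20 mm through holes 60 mm apart in a row along its x. A column hangs in each by its flange. Origin: centre of its underside.
- column: Orange resin-printed column, 35 g, hanging upright in any of the rack's holes. Origin: centre of its lower end (10 mm above the table in the rack), z up. Shaft 12 mm across, 120 mm long; then a flange 30 mm across (z 120 to 124 mm); on it a grip tab 22 (x) x 14 (y) x 32 mm (z 124 to 156 mm). Its x starts along the rack's x, so the 14 mm is gripped along the rack's y.
- column_grey: Grey column of the same shape in another hole of the rack; leave it.
- column_white: White column of the same shape in another hole of the rack; leave it.
- glue: White glue bottle with blue label, 60 mm across, 140 mm high, at the far left; origin at the underside; leave it.
- jar: Glass jar, 70 mm across, 85 mm high, at the far right; origin at the underside; leave it.
- tape: Roll of paper tape, 90 mm across, 24 mm high, lying near the robot on the right; origin at the underside; leave it.
- tin: Blue-labelled tin, 80 mm across, 100 mm high, beyond the lamp; origin at the underside; leave it.
There are look-alikes about, which are no part of the job. There is more than one size of the column; the one meant has the size given above. Of the things that look like the reflector, take the one that is farthest to the robot's left at the start.

How it is judged:
On the way, in this order (a step that is already met when the one before it is completed fails the run):
1. the reflector's mirror lies within 12 mm of straight under the lamp's hole and rests, while the orange column still hangs in the rack (horizontal distance between mirror and bore_bottom below 0.012 m and linear speed of reflector below 0.01 m/s and distance of column from where it was at the start of the episode below 0.02 m), for 0.2 s.
2. the orange column is lifted out of the rack, gripped (height (world z) of column above 0.135 m and contact force between the fingers and column above 0.5 N), for 0.1 s.
At the end, for the whole second after the job is handed in: The fingers hold the orange column upright (0.06 rad) and still in the lamp's hole, lower end within 4 mm of its axis, 4 mm or more out below the lamp and above the mirror, touching neither; the mirror lies flat on the table within 12 mm of straight under the hole (horizontal distance between column and bore_bottom below 0.004 m and angle between column's own z axis and vertical below 0.06 rad and height (world z) of column between 0.026 and 0.081 m and linear speed of column below 0.01 m/s and contact force between the fingers and column above 0.5 N and contact force between column and lamp below 0.1 N and contact force between column and reflector below 0.1 N and horizontal distance between mirror and bore_bottom below 0.012 m and height (world z) of reflector below 0.003 m); the arm keeps its last pose, push and grip.
It fails at once if the orange column touches the lamp (contact force between column and lamp above 0.2 N).
It fails at once if the orange column touches the reflector (contact force between column and reflector above 0.2 N).
It fails at once if the reflector is lifted off the table (height (world z) of reflector above 0.015 m).
It fails at once if another column, the glue, the jar, the tape or the tin is displaced by more than 25 mm (distance of any of column_grey, column_white, glue, jar, tape, tin from where it was at the start of the episode above 0.025 m).
It also fails if it takes over 66 s, if anything falls off the work surface, if the arm or the gripper's body presses on something with over 40 N, if the wrist force passes 120 N, or if a joint passes its speed limit or range.

ROBOT

A 6-joint arm with a two-finger parallel gripper is mounted at the origin on the work surface. World frame = base frame: x ahead of the robot, y to its left, z up, the work surface at z = 0. Lengths are in m, angles in rad, forces in N, time in s.
With the tool pointing down it reaches from about 0.225 to 0.875 m from the base axis. Payload 3.4 kg.
Tool frame: the origin (TCP) lies midway between the tips of the shut fingers; the grasp point (between the pads) lies 19 mm behind it; x points along the fingers, z is the direction in which the jaws open and shut, and the axes are right-handed (so a half turn about x gives the same grasp; the last joint's range is limited). The gripper opens to 85 mm and grips with 20 to 120 N. Pads are 22 mm wide; open, the fingers measure 114 mm over their backs; the gripper's body (76 mm by 85 mm) begins 54 mm behind the grasp point. The pads swing forward as they close: fully open they stand 13 mm farther back than shut.
Start: joints at [1.039, 0.276, 1.505, -0, 1.361, -0.121], TCP at [0.23, 0.527, 0.231] pointing down, gripper open.
Joint ranges: [-2.89, 2.89], [-0.75, 2.08], [0.22, 2.7], [-1.18, 4.32], [0.11, 2.71], [-2.7, 2.7]. Speed limits (rad/s): [2.57, 2.57, 3.14, 3.14, 3.14, 3.14].

INTERFACE

Orientations are given as a unit quaternion [w, x, y, z].
In Python, from rig import manip, eyes gives the robot as it stands. The module is installed in compiled form; this text tells all that it offers.
- The arm moves only by the shell command python3 -m crank 'ROWS' [FORCE]. ROWS is JSON, a list of rows, each a list of 7 numbers: the shift along the tool's x, y, z in cm, then the turn, a rotation vector about the tool's x, y, z in degrees, then the finger opening in cm, from 0 to 8.54. A call has 1 to 5 rows; each row is the pose to reach, as a shift and turn from the pose commanded when the call began, along the tool's axes at that moment; what a row does not reach only later rows make up. A row lasts 1/8 s, in which the tool goes at most 62.5 mm and 10.7 degrees, less where a joint would pass 70% of its speed; a pose out of reach is approached as far as the arm can. A call with a gripper value outside its range is refused whole. The fingers move at their own pace and stop on an object; FORCE is the grip in N (left out, the last holds). Time passes only in rows, so rows that repeat a pose let the fingers close. It gives the time, the measured TCP pose, the force and the opening at its end, in the units of the state.
- manip.get_state(): the state, without advancing time (a new reading comes with each control period).
- eyes.get_image(name): name is "side" or "top"; returns a dict with "color" (400x640x3 uint8, blue, green, red), "z_map" (400x640 float32, m along the optical axis (not along the pixel's ray), 0 where there is no reading), "vertical_fov" (degrees; the focal length in pixels is half the picture's height over the tangent of half this angle, whatever the lens; pixels are square), "cx", "cy" (the principal point, pixels), "dist" ([k1, k2, p1, p2, k3] as OpenCV has them; the pictures are not rectified), "eye" and "attitude" of the camera in the world. Camera axes: x right, y up, looking along -z (the intrinsics and any distortion apply to the point x, -y, -z); pixel columns grow to the right and rows downward; lengths in m; the calibration is good to about 2 mm. A picture is of the moment at which its call begins.
- manip.sign_off(): hands the job in, once; it reports no verdict.
The state is a dict: "clock": time; "qpos": joint angles; "qd": joint speeds; "effort": joint torques, N m; "position": TCP position; "ee_rot": TCP orientation; "contact_force": force on the tool from outside, world axes, zero at the start; "moment": the same for the moment, N m; "width": finger opening in m.
Only numpy, scipy, OpenCV 4.12 (cv2) and the standard library are available. Lean on these libraries where they do the work, as an engineer would, in place of code of your own. Each camera call takes 0.05 s, during which the arm holds its last target.

## Working session

There is one attempt and no reset: what is moved stays moved. The work goes in short steps, Python scripts to look and compute and a shell command to move; the robot and the scene stay as the last step left them, time stands still between calls to the robot, and variables do not carry over. Pictures are saved under pics/ and viewed, and the job is handed in when it is done.

```bash
mkdir -p pics; ls
python3 - <<'E'
from rig import manip, eyes
import cv2,pickle
s=manip.get_state();print(s)
for n in("side","top"):
    d=eyes.get_image(n);cv2.imwrite(f"pics/{n}0.png",d["color"]);pickle.dump(d,open(f"{n}0.pkl","wb"))
    print(n,{k:v for k,v in d.items() if k not in("color","z_map")})
E
```

```text
pics
{'clock': 0.0, 'qpos': array([ 1.03899913e+00,  2.76563461e-01,  1.50613970e+00,  9.89282407e-06,
        1.36070120e+00, -1.20998142e-01]), 'qd': array([-0.00078255,  0.00105671,  0.00075295,  0.0016751 ,  0.00117457,
       -0.00017457]), 'effort': array([-1.46642826e-03, -4.16777515e+01, -2.45800424e+01, -4.65141929e-04,
        1.12610546e-02,  2.31035585e-05]), 'position': array([0.22934909, 0.52669635, 0.23045508]), 'ee_rot': array([ 0.59089335, -0.38779059,  0.59204485,  0.38722914]), 'contact_force': array([ 0.41763521, -0.27731599,  0.00998003]), 'moment': array([-0.00803111,  0.01539664,  0.0075952 ]), 'width': 0.0851272866859438}
side {'vertical_fov': 45.79775261509179, 'cx': 318.7296357877268, 'cy': 204.9214283252244, 'dist': array([-0.06614093,  0.        ,  0.        ,  0.        ,  0.        ]), 'eye': array([ 0.37806391, -1.0859638 ,  0.70669647]), 'attitude': array([ 0.86156922,  0.50380779, -0.02238562, -0.05809539])}
top {'vertical_fov': 44.04725097465706, 'cx': 322.27526945688174, 'cy': 195.43659704059928, 'dist': array([-0.01697418,  0.        ,  0.        ,  0.        ,  0.        ]), 'eye': array([ 0.3871343 , -0.06398208,  1.30201835]), 'attitude': array([ 0.71344137,  0.03996609, -0.04049626, -0.69840115])}
```

View pics/side0.png

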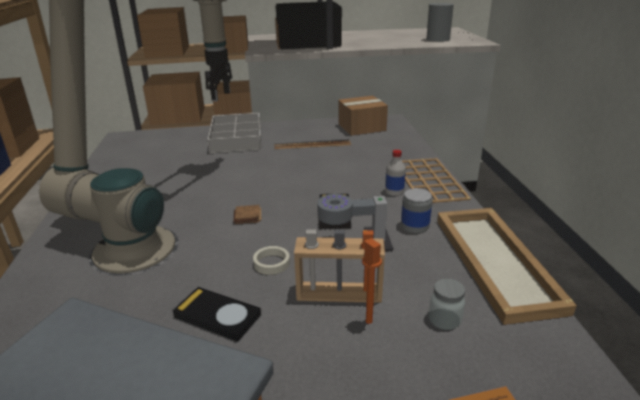

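View pics/top0.png

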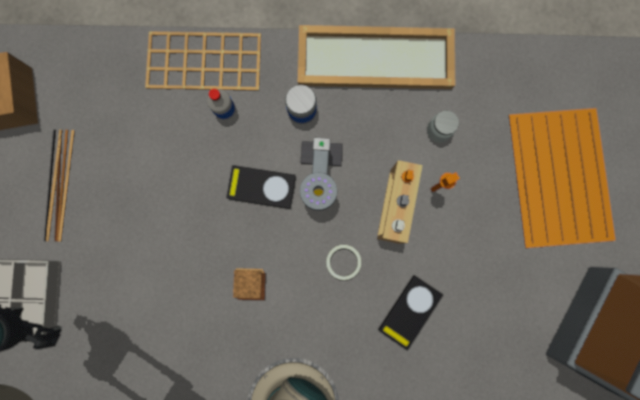

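```bash
cat > h.py <<'E'
import numpy as np,cv2,pickle
from scipy.spatial.transform import Rotation as R
def cam(d):
    h=d["color"].shape[0];f=h/2/np.tan(np.radians(d["vertical_fov"])/2)
    K=np.array([[f,0,d["cx"]],[0,f,d["cy"]],[0,0,1.]]);w,x,y,z=d["attitude"]
    return K,R.from_quat([x,y,z,w]).as_matrix()
def rays(d,px):
    K,M=cam(d);u=cv2.undistortPoints(np.array(px,float).reshape(-1,1,2),K,d["dist"]).reshape(-1,2)
    return np.c_[u[:,0],-u[:,1],-np.ones(len(u))]@M.T
def at_z(d,px,z):
    r=rays(d,px);e=d["eye"];return e+r*((z-e[2])/r[:,2])[:,None]
def cloud(d):
    h,w=d["z_map"].shape;v,u=np.mgrid[:h,:w]
    r=rays(d,np.c_[u.ravel(),v.ravel()]).reshape(h,w,3)
    P=d["eye"]+r*d["z_map"][...,None];P[d["z_map"]==0]=np.nan;return P
def proj(d,P):
    K,M=cam(d);c=(np.atleast_2d(P)-d["eye"])@M;c=c*[1,-1,-1]
    return cv2.projectPoints(c,np.zeros(3),np.zeros(3),K,d["dist"])[0].reshape(-1,2)
def crop(d,x0,y0,x1,y1,s,fn):
    cv2.imwrite(fn,cv2.resize(d["color"][y0:y1,x0:x1],None,fx=s,fy=s,interpolation=cv2.INTER_CUBIC))
E
python3 - <<'E'
from h import *
d=pickle.load(open("top0.pkl","rb"));P=cloud(d)
for n,u,v in[("lampring",309,190),("hole",319,191),("refl",250,190),("mirror",276,188),("table",280,250),("col",408,176),("w",398,226),("g",404,201),("free",450,180),("tape",330,255),("rackplate",400,213),("post",321,143)]:
    print(n,P[v,u].round(3))
crop(d,215,130,355,230,5.7,"pics/c1.png");crop(d,365,140,475,260,5,"pics/c2.png")
s=pickle.load(open("side0.pkl","rb"));crop(s,280,180,420,340,3.7,"pics/c3.png")
E
```

```text
lampring [ 0.534 -0.031  0.126]
hole [ 0.548 -0.054 -0.001]
refl [0.544 0.126 0.019]
mirror [0.55  0.057 0.026]
table [0.39  0.044 0.002]
col [ 0.567 -0.262  0.167]
w [ 0.45  -0.239  0.165]
g [ 0.508 -0.253  0.164]
free [ 0.554 -0.35   0.203]
tape [ 0.38  -0.086  0.027]
rackplate [ 0.483 -0.249  0.128]
post [ 0.649 -0.058  0.129]
```

View pics/c1.png

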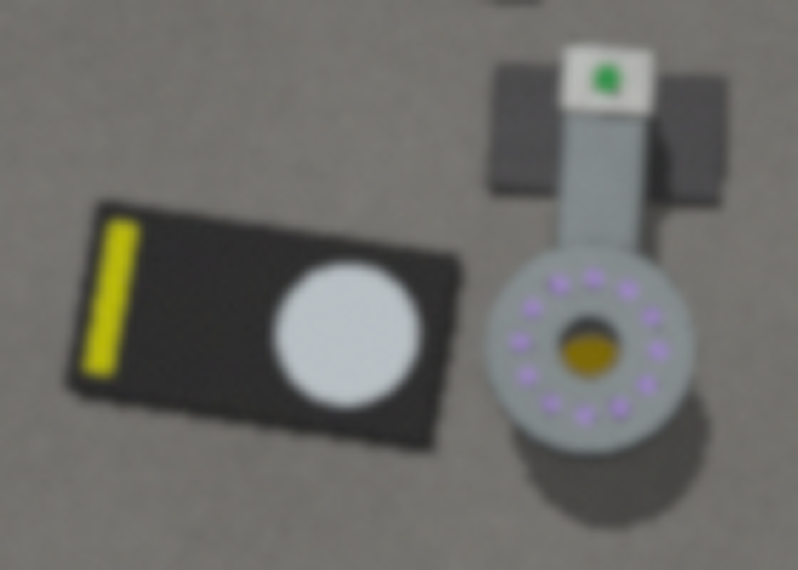

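View pics/c2.png

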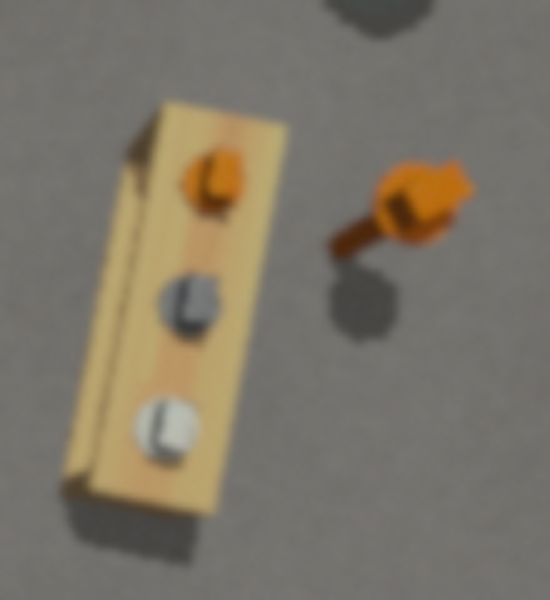

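View pics/c3.png

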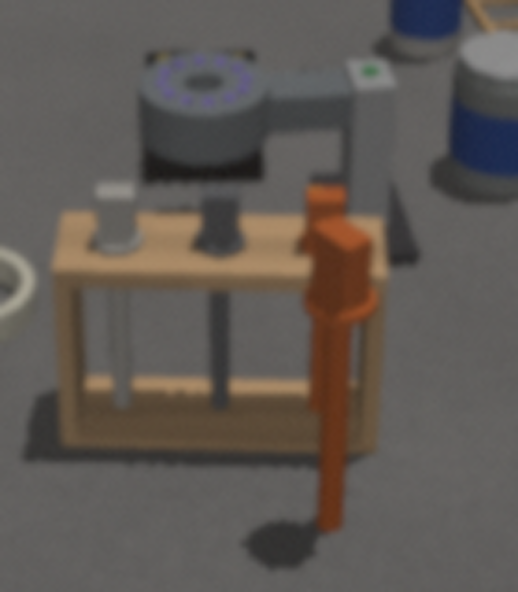

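```bash
cat > meas.py <<'E'
from h import *
def reflector(d,box=(215,150,345,225)):
    g=d["color"].astype(int);P=cloud(d)
    x0,y0,x1,y1=box
    m=np.zeros(g.shape[:2],np.uint8);m[y0:y1,x0:x1]=1
    # mirror: bright region on z~.022
    br=(g.min(2)>140)&(m>0)&(np.abs(P[...,2]-.022)<.02)
    n,l,st,c=cv2.connectedComponentsWithStats(br.astype(np.uint8))
    mir=None
    if n>1:
        i=1+np.argmax(st[1:,4]); mir=(at_z(d,[c[i]],.022)[0],st[i,4])
    bl=((g.max(2)<75)&(m>0)|((g[...,2]>120)&(g[...,0]<60)&(m>0)&(P[...,2]<.06))|br).astype(np.uint8)
    n,l,st,c=cv2.connectedComponentsWithStats(bl);i=1+np.argmax(st[1:,4])
    cn=max(cv2.findContours((l==i).astype(np.uint8),cv2.RETR_EXTERNAL,cv2.CHAIN_APPROX_NONE)[0],key=cv2.contourArea)
    W=at_z(d,cn.reshape(-1,2),.022)[:,:2]
    return mir,cv2.minAreaRect((W*1000).astype(np.float32)),W
E
python3 - <<'E'
from meas import *
from scipy.optimize import least_squares
d=pickle.load(open("top0.pkl","rb"));P=cloud(d);s=pickle.load(open("side0.pkl","rb"));Q=cloud(s)
mir,rect,W=reflector(d);print("mirror",mir,"rect",rect)
for nm,C in(("top",P),("side",Q)):
    m=(np.abs(C[...,2]-.125)<.006)&(np.hypot(C[...,0]-.535,C[...,1]+.05)<.06)
    v,u=np.nonzero(m)
    pts=C[m];print(nm,len(pts),pts.mean(0))
    cn=max(cv2.findContours(m.astype(np.uint8),cv2.RETR_EXTERNAL,cv2.CHAIN_APPROX_NONE)[0],key=cv2.contourArea).reshape(-1,2)
    dd=d if nm=="top" else s
    E=at_z(dd,cn,.125)
    E=E[E[:,0]<.55]
    f=least_squares(lambda p:np.hypot(E[:,0]-p[0],E[:,1]-p[1])-p[2],[.535,-.05,.045],loss="soft_l1",f_scale=.001)
    print("ring",f.x,f.cost)
k=lambda X,Y,s,x0,y0:((X+.5)/s-.5+x0,(Y+.5)/s-.5+y0)
print("ring px",at_z(d,[k(590,347,5.7,215,130),k(607,78,5.7,215,130),k(589,355,5.7,215,130)],.125))
print("yellow spot centroid")
# rack plate corners z=.130? and flange/tab
print("rack corners .13",at_z(d,[k(163,101,5,365,140),k(288,124,5,365,140),k(213,515,5,365,140),k(90,488,5,365,140)],.130).round(4))
for nm,C,b in(("top",P,None),("side",Q,None)):
    for lab,x,y in(("o",.568,-.262),("g",.508,-.252),("w",.449,-.241)):
        m=(C[...,2]>.158)&(C[...,2]<.18)&(np.hypot(C[...,0]-x,C[...,1]-y)<.025)
        print(nm,lab,m.sum(),np.median(C[m],0).round(4), ((C[m].max(0)+C[m].min(0))/2).round(4))
E
```

```text
mirror (array([0.54973153, 0.05910524, 0.022     ]), np.int32(451)) rect ((552.91259765625, 96.98263549804688), (171.13026428222656, 91.07270050048828), 82.1606674194336)
top 1041 [ 0.53590153 -0.05350424  0.12463376]
ring [ 0.53310531 -0.05326103  0.04355923] 1.19665414066881e-05
side 596 [ 0.53708827 -0.05960847  0.12611584]
ring [ 0.53481334 -0.05608137  0.04728473] 4.471493295672669e-05
ring px [[ 0.53351094 -0.05315903  0.125     ]
 [ 0.64899801 -0.05783473  0.125     ]
 [ 0.53011129 -0.05281356  0.125     ]]
yellow spot centroid
rack corners .13 [[ 0.6114 -0.242   0.13  ]
 [ 0.6014 -0.3022  0.13  ]
 [ 0.4133 -0.2664  0.13  ]
 [ 0.4248 -0.2081  0.13  ]]
top o 62 [ 0.5702 -0.2657  0.1649] [ 0.5707 -0.2657  0.1645]
top g 62 [ 0.5126 -0.2544  0.1654] [ 0.512  -0.2539  0.1644]
top w 62 [ 0.4526 -0.2432  0.1657] [ 0.4536 -0.243   0.1647]
side o 77 [ 0.5713 -0.2704  0.1664] [ 0.5718 -0.2659  0.1639]
side g 78 [ 0.5122 -0.2592  0.1668] [ 0.5128 -0.256   0.1641]
side w 75 [ 0.4539 -0.2486  0.1667] [ 0.4536 -0.2449  0.1641]
```

```bash
cat > go.py <<'E'
import sys,numpy as np
from rig import manip
from scipy.spatial.transform import Rotation as R
def cur():
    s=manip.get_state();w,x,y,z=s["ee_rot"];return s,s["position"],R.from_quat([x,y,z,w])
def go(x,y,z,yaw):
    s,p,r=cur()
    M=lambda a:R.from_matrix(np.array([[0,0,-1],[-np.sin(a),np.cos(a),0],[np.cos(a),np.sin(a),0]]).T)
    print("clock",s["clock"].round(2),"pos",p.round(4),"tool z",r.as_matrix()[:,2].round(3),"q",s["qpos"].round(3),"F",s["contact_force"].round(1),"w",s["width"].round(4))
    t=r.inv().apply(np.array([x,y,z])-p)*100
    for a in(yaw,yaw+np.pi):
        rv=(r.inv()*M(a)).as_rotvec(degrees=True);print("shift cm",t.round(2),"rot deg",rv.round(2))
if __name__=="__main__": go(*map(float,sys.argv[1:5]))
E
python3 go.py .569 .212 .15 -.13
python3 - <<'E'
from meas import *
d=pickle.load(open("top0.pkl","rb"));_,_,W=reflector(d)
print(W[np.argmin(W@[1,0])],cv2.boxPoints(cv2.minAreaRect((W*1000).astype(np.float32))))
k=lambda X,Y,s=5.7,x0=215,y0=130:((X+.5)/s-.5+x0,(Y+.5)/s-.5+y0)
c=at_z(d,[k(98,203),k(462,258),k(433,448),k(68,388)],.022);print(c, c.mean(0))
P=cloud(d);print(P[105,222],P[93,215])
E
```

```text
[0.49852665 0.03533663] [[496.1311    18.428116]
 [586.35266    6.006195]
 [609.6941   175.53716 ]
 [519.47253  187.95908 ]]
[[0.60827541 0.17578264 0.022     ]
 [0.58624424 0.00748031 0.022     ]
 [0.49841131 0.01830203 0.022     ]
 [0.52233715 0.1858886  0.022     ]] [0.55381703 0.0968634  0.022     ]
[0.74833586 0.19323146 0.09505685] [0.76574901 0.20291    0.13608172]Traceback (most recent call last):
  File "go.py", line 13, in <module>
    if __name__=="__main__": go(*map(float,sys.argv[1:5]))
                             ~~^^^^^^^^^^^^^^^^^^^^^^^^^^^
  File "go.py", line 9, in go
    print("clock",s["clock"].round(2),"pos",p.round(4),"tool z",r.as_matrix()[:,2].round(3),"q",s["qpos"].round(3),"F",s["contact_force"].round(1),"w",s["width"].round(4))
                  ^^^^^^^^^^^^^^^^
AttributeError: 'float' object has no attribute 'round'
```

```bash
sed -i 's/s\["clock"\].round(2)/round(s["clock"],2)/;s/s\["width"\].round(4)/round(float(s["width"]),4)/' go.py; python3 go.py .570 .215 .15 -.138
```

```text
clock 0.1 pos [0.2294 0.5268 0.2305] tool z [ 0.399  0.917 -0.002] q [ 1.039  0.277  1.506 -0.     1.361 -0.121] F [-0.1  0.4 -0.5] w 0.0854
shift cm [  8.07 -43.68 -14.97] rot deg [ 7.437e+01 -9.000e-02  5.000e-02]
shift cm [  8.07 -43.68 -14.97] rot deg [-1.0563e+02 -6.0000e-02 -1.0000e-01]
```

```bash
python3 -m crank '[[0,-5.5,-1.9,10,0,0,5],[0,-11,-3.8,20,0,0,5],[0,-16.5,-5.7,30,0,0,5],[0,-22,-7.6,40,0,0,5],[0,-27.5,-9.4,50,0,0,5]]'; python3 go.py .570 .215 .1 -.138
```

```text
clock: 0.72
position: [0.4452, 0.3297, 0.231]
ee_rot: [0.7, -0.099, 0.7, 0.099]
contact_force: [0.8, 0.2, 0.4]
width: 0.05
clock 0.72 pos [0.4452 0.3297 0.231 ] tool z [ 0.961  0.278 -0.   ] q [0.512 0.245 1.55  0.    1.348 0.23 ] F [0.8 0.2 0.4] w 0.05
shift cm [ 13.1  -14.49   8.81] rot deg [24.04 -0.03 -0.  ]
shift cm [ 13.1  -14.49   8.81] rot deg [-1.5596e+02  0.0000e+00 -4.0000e-02]
```

```bash
python3 -m crank '[[3,-4.8,2.9,8,0,0,5],[7,-9.7,5.9,16,0,0,5],[11,-14.5,8.8,24,0,0,5],[13.1,-14.5,8.8,24,0,0,5],[13.1,-14.5,8.8,24,0,0,5]]'; python3 go.py .570 .215 .008 -.138
```

```text
clock: 1.35
position: [0.5682, 0.2156, 0.0973]
ee_rot: [0.703, 0.047, 0.708, -0.048]
contact_force: [-0.1, 0.1, 0.4]
width: 0.05
clock 1.35 pos [0.5682 0.2156 0.0973] tool z [ 0.991 -0.133 -0.006] q [0.248 0.427 1.624 0.    1.097 0.382] F [-0.1  0.1  0.4] w 0.05
shift cm [ 8.93 -0.01  0.25] rot deg [ 0.25 -0.37  0.14]
shift cm [ 8.93 -0.01  0.25] rot deg [-179.75   -0.22   -0.58]
```

Run:
```python
from meas import *
from rig import eyes
d=eyes.get_image("top");crop(d,200,110,360,230,5,"pics/t1.png")
P=cloud(d)
```

```text
(no output)
```

View pics/t1.png

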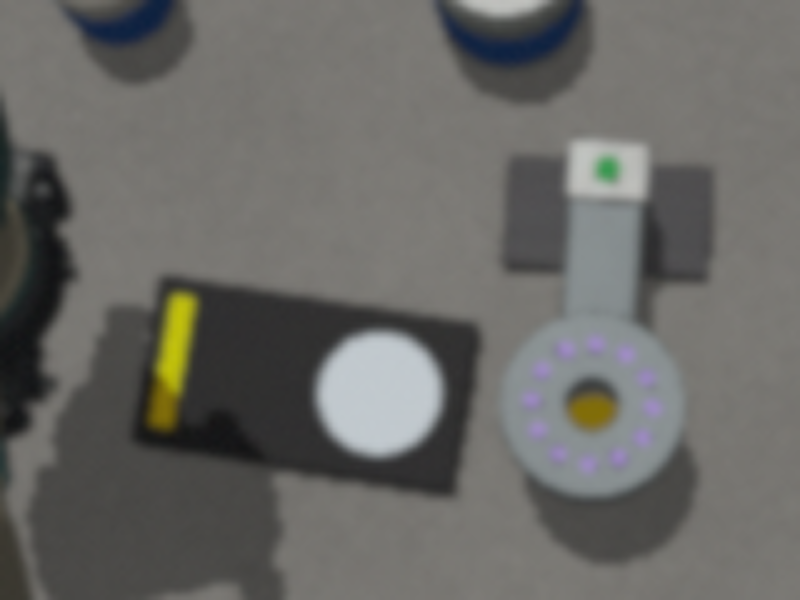

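```bash
python3 -m crank '[[4.5,0,0.2,0,0,0,5],[8.5,0,0.2,0,-0.4,0,5],[9,0,0.2,0,-0.4,0,5],[9,0,0.2,0,-0.4,0,5]]'; python3 go.py .567 .192 .008 -.138
```

```text
clock: 1.9
position: [0.5725, 0.2179, 0.0121]
ee_rot: [0.709, 0.046, 0.702, -0.046]
contact_force: [-0.0, -0.4, 0.1]
width: 0.0499
clock 1.9 pos [0.5725 0.2179 0.0121] tool z [ 0.991 -0.13   0.009] q [ 0.252  0.517  1.719 -0.003  0.896  0.384] F [-0.  -0.4  0.1] w 0.0499
shift cm [ 0.4  -2.64 -0.21] rot deg [ 0.43  0.53 -0.07]
shift cm [ 0.4  -2.64 -0.21] rot deg [-1.7957e+02  1.1000e-01  8.3000e-01]
```

```bash
python3 -m crank '[[0.3,-1,-0.2,0.4,0.4,0,5],[0.3,-2.2,-0.2,0.4,0.4,0,5],[0.3,-3.4,-0.2,0.4,0.4,0,5],[0.3,-4.6,-0.2,0.4,0.4,0,5],[0.3,-5.8,-0.2,0.4,0.4,0,5]]'; python3 -m crank '[[0,-1.2,0,0,0,0,5],[0,-2.4,0,0,0,0,5],[0,-3.6,0,0,0,0,5],[0,-3.6,0,0,0,0,5]]';python3 go.py .5521 .0815 .008 -.138;  python3 - <<'E'
from meas import *
from rig import eyes
d=eyes.get_image("top");crop(d,200,110,360,230,5,"pics/t2.png")
pickle.dump(d,open("t2.pkl","wb"))
E
```

```text
clock: 2.52
position: [0.5626, 0.159, 0.0078]
ee_rot: [0.706, 0.049, 0.705, -0.049]
contact_force: [1.0, 3.5, 2.8]
width: 0.0504
clock: 3.02
position: [0.5561, 0.1221, 0.0068]
ee_rot: [0.705, 0.048, 0.706, -0.05]
contact_force: [-0.8, -0.4, 0.3]
width: 0.0501
clock 3.02 pos [0.5561 0.1221 0.0068] tool z [ 0.99  -0.139 -0.002] q [ 0.095  0.48   1.815 -0.002  0.849  0.235] F [-0.8 -0.4  0.3] w 0.0501
shift cm [-0.12 -4.08  0.17] rot deg [-0.06 -0.12  0.11]
shift cm [-0.12 -4.08  0.17] rot deg [1.7994e+02 1.7000e-01 1.8000e-01]
```

View pics/t2.png

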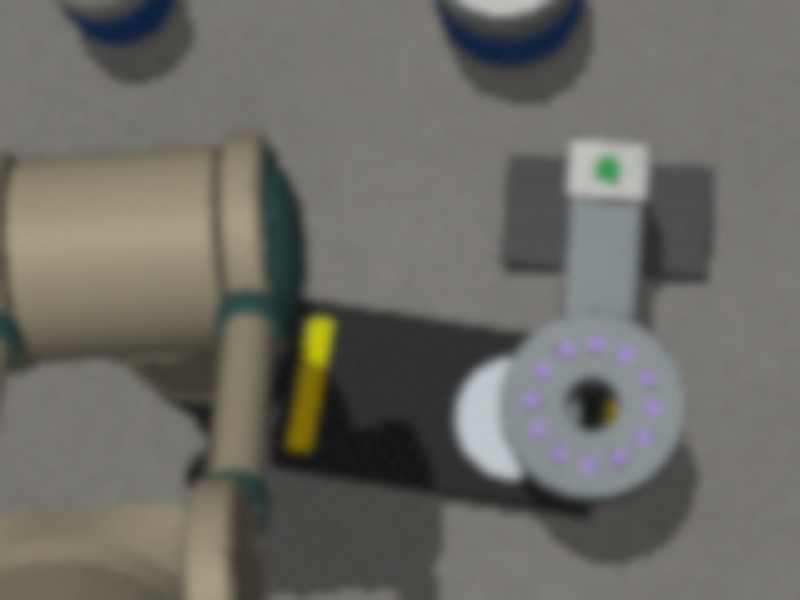

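Run:
```python
from meas import *
d=pickle.load(open("t2.pkl","rb"));e=pickle.load(open("top0.pkl","rb"))
k=lambda X,Y:((X+.5)/5-.5+200,(Y+.5)/5-.5+110)
def stripe(d):
    g=d["color"].astype(int);m=(g[...,2]>70)&(g[...,0]<.45*g[...,2])&(g[...,1]>.6*g[...,2]);m[:160]=0;m[215:]=0;m[:,:210]=0;m[:,300:]=0
    v,u=np.nonzero(m);r=cv2.minAreaRect((at_z(d,np.c_[u,v],.022)[:,:2]*1000).astype(np.float32));return len(u),r
print(stripe(e),stripe(d))
print("arc of mirror: left edge px ->",at_z(d,[k(455,418)],.022),"before",at_z(e,[k(315,394)],.022))
print("target px",(proj(d,[.5333,-.0532,.022])-[200,110])*5)
```

```text
(174, ((565.1253051757812, 168.01522827148438), (16.5776424407959, 73.02485656738281), 82.47411346435547)) (164, ((553.8262939453125, 95.3390884399414), (16.726762771606445, 72.4333724975586), 83.58155059814453))
arc of mirror: left edge px -> [[0.53760141 0.01929406 0.022     ]] before [[0.54864808 0.09272307 0.022     ]]
target px [[591.8245326  427.15296666]]
```

```bash
python3 -m crank '[[-0.1,-1,0,0,0,0,5],[-0.1,-2,0,0,0,0,5],[-0.1,-3,0,0,0,0,5],[-0.1,-3.9,0,0,0,0,5],[-0.1,-3.9,0,0,0,0,5]]'; python3 -m crank '[[0,1,0,0,0,0,5],[0,4,0,0,0,0,5],[-4,7,0,0,0,0,5],[-9,10,0,0,0,0,5],[-14,12,0,0,0,0,5]]';python3 - <<'E'
from meas import *
from rig import eyes
d=eyes.get_image("top");crop(d,200,110,360,230,5,"pics/t3.png")
pickle.dump(d,open("t3.pkl","wb"))
d=eyes.get_image("side");crop(d,280,160,420,260,5.7,"pics/s3.png")
pickle.dump(d,open("s3.pkl","wb"))
E
```

```text
clock: 3.7
position: [0.5516, 0.0842, 0.0084]
ee_rot: [0.705, 0.049, 0.705, -0.049]
contact_force: [-0.1, -0.4, -0.2]
width: 0.05
clock: 4.32
position: [0.5682, 0.2064, 0.1498]
ee_rot: [0.706, 0.048, 0.705, -0.048]
contact_force: [1.0, -0.4, -0.5]
width: 0.0502
```

View pics/t3.png

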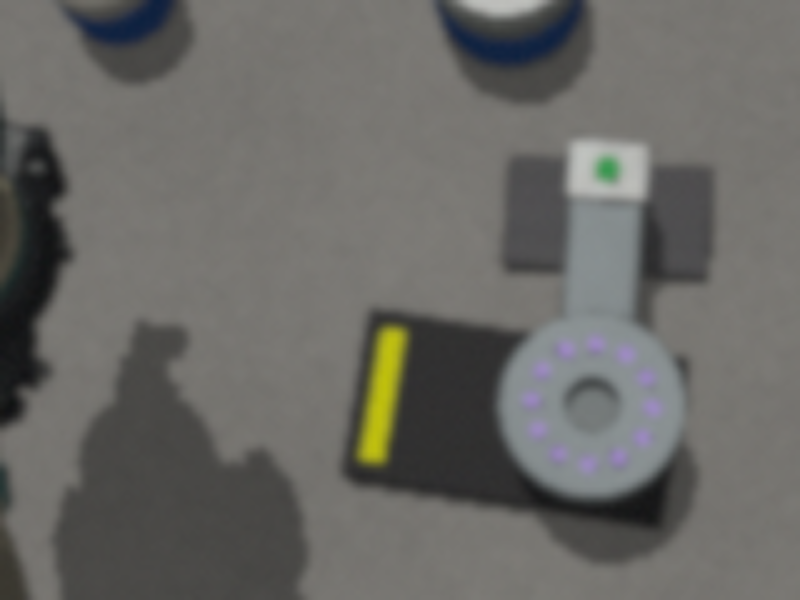

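View pics/s3.png

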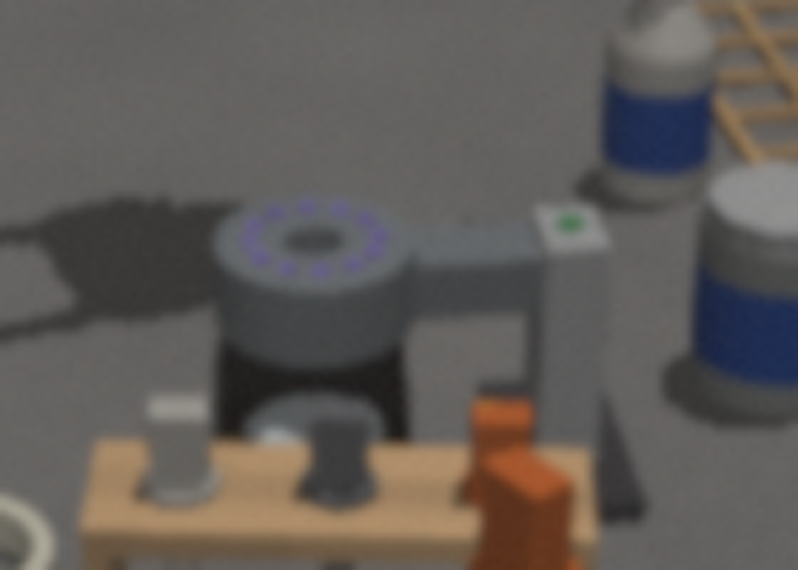

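Run:
```python
from meas import *
d=pickle.load(open("t3.pkl","rb"));s=pickle.load(open("s3.pkl","rb"))
g=d["color"].astype(int);m=(g[...,2]>70)&(g[...,0]<.45*g[...,2])&(g[...,1]>.6*g[...,2]);m[:160]=0;m[215:]=0;m[:,:210]=0;m[:,300:]=0
v,u=np.nonzero(m);print(cv2.minAreaRect((at_z(d,np.c_[u,v],.022)[:,:2]*1000).astype(np.float32)))
k=lambda X,Y:((X+.5)/5-.5+200,(Y+.5)/5-.5+110)
print("corners +y end",at_z(d,[k(371,311),k(346,481)],.022))
q=lambda X,Y:((X+.5)/5.7-.5+280,(Y+.5)/5.7-.5+160)
print("side mirror L,R,top",at_z(s,[q(244,433),q(385,433),q(314,393)],.022))
print("side lamp hole centre, L,R ring top, bottom",at_z(s,[q(314,240),q(213,245),q(411,245)],.125),at_z(s,[q(217,330),q(407,330)],.085))
print((proj(s,[[.5333,-.0532,.125],[.5333,-.0532,.022]])-[280,160])*5.7)
print((proj(d,[[.5333,-.0532,.125],[.5333,-.0532,.022]])-[200,110])*5)
```

```text
((549.0233764648438, 57.64680480957031), (16.130266189575195, 72.93307495117188), 81.97984313964844)
corners +y end [[0.59310193 0.06491434 0.022     ]
 [0.50341643 0.07501533 0.022     ]]
side mirror L,R,top [[ 0.50276179 -0.04470083  0.022     ]
 [ 0.56721775 -0.05471268  0.022     ]
 [ 0.5400335  -0.01546455  0.022     ]]
side lamp hole centre, L,R ring top, bottom [[ 0.53490045 -0.05117505  0.125     ]
 [ 0.49008964 -0.04860732  0.125     ]
 [ 0.57647722 -0.06243597  0.125     ]] [[ 0.49022843 -0.05514833  0.085     ]
 [ 0.57414026 -0.06838825  0.085     ]]
[[308.76970679 240.12193737]
 [309.62334316 435.06173999]]
[[590.55809044 402.76262303]
 [591.8245326  427.15296666]]
```

```bash
python3 -m crank '[[-6,0,0,10,0,0,4],[-11,0,0,20,0,0,4],[-11,-5,0,30,0,0,4],[-11,-10,0,40,0,0,4],[-11,-15,0,50,0,0,4]]'; python3 go.py .571 -.266 .26 -1.755
```

```text
clock: 5.05
position: [0.547, 0.0547, 0.2577]
ee_rot: [0.618, 0.344, 0.618, -0.344]
contact_force: [-0.0, -1.0, 0.0]
width: 0.0398
clock 5.05 pos [0.547  0.0547 0.2577] tool z [ 0.527 -0.85  -0.   ] q [-0.027  0.224  1.511 -0.     1.407  0.989] F [-0. -1.  0.] w 0.0398
shift cm [ -0.23 -14.86  28.52] rot deg [4.235e+01 0.000e+00 4.000e-02]
shift cm [ -0.23 -14.86  28.52] rot deg [-1.3765e+02 -5.0000e-02  1.0000e-02]
```

```bash
python3 -m crank '[[-0.2,-2.9,5.5,10,0,0,4],[-0.2,-5.8,11,20,0,0,4],[-0.2,-8.7,16.5,30,0,0,4],[-0.2,-11.5,22,40,0,0,4],[-0.2,-14,27,42.3,0,0,4]]'; python3 -m crank '[[0,0,0,0,0,0,4]]'; python3 go.py .571 -.266 .22 -1.755
```

```text
clock: 5.68
position: [0.5721, -0.2493, 0.2594]
ee_rot: [-0.452, -0.543, -0.453, 0.543]
contact_force: [0.7, -0.3, 0.8]
width: 0.0401
clock: 5.8
position: [0.5722, -0.2514, 0.2585]
ee_rot: [-0.452, -0.543, -0.452, 0.544]
contact_force: [-0.1, 0.7, -0.4]
width: 0.0401
clock 5.8 pos [ 0.5722 -0.2514  0.2585] tool z [-0.182 -0.983  0.001] q [-5.240e-01  3.400e-01  1.344e+00 -1.000e-03  1.459e+00  1.230e+00] F [-0.1  0.7 -0.4] w 0.0401
shift cm [3.85 0.16 1.45] rot deg [0.05 0.05 0.09]
shift cm [3.85 0.16 1.45] rot deg [-1.7995e+02 -1.4000e-01  9.0000e-02]
```

```bash
python3 -m crank '[[3,0.15,1.4,0,0,0,4],[5.8,0.15,1.4,0,0,0,4],[5.8,0.15,1.4,0,0,0,4]]'; python3 go.py .571 -.266 .138 -1.755;python3 - <<'E'
from meas import *
from rig import eyes
d=eyes.get_image("top");crop(d,340,120,480,240,5,"pics/t4.png")
d=eyes.get_image("side");crop(d,280,130,420,290,3.7,"pics/s4.png")
E
```

```text
clock: 6.18
position: [0.5697, -0.2593, 0.1994]
ee_rot: [-0.451, -0.542, -0.456, 0.543]
contact_force: [0.0, 0.2, 0.1]
width: 0.04
clock 6.17 pos [ 0.5697 -0.2593  0.1994] tool z [-0.177 -0.984 -0.003] q [-5.390e-01  3.740e-01  1.438e+00  1.000e-03  1.337e+00  1.210e+00] F [0.  0.2 0.1] w 0.04
shift cm [6.14 0.29 0.66] rot deg [ 0.38 -0.17  0.36]
shift cm [6.14 0.29 0.66] rot deg [-179.61   -0.56   -0.27]
```

View pics/t4.png

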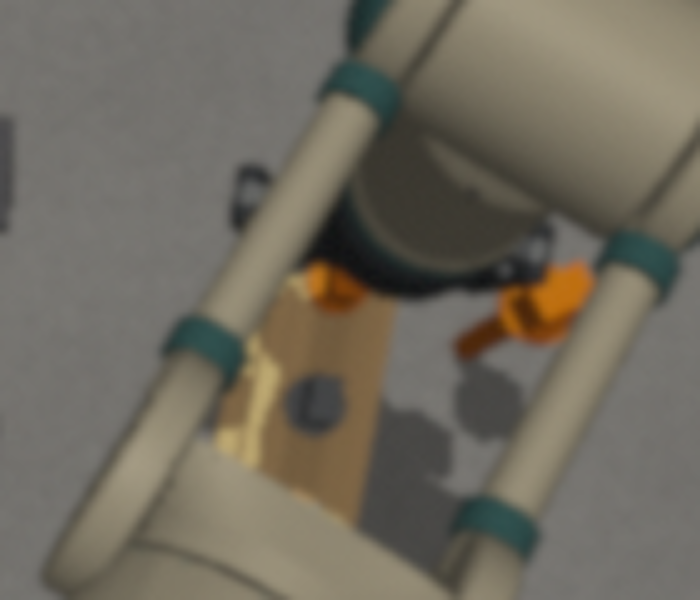

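View pics/s4.png

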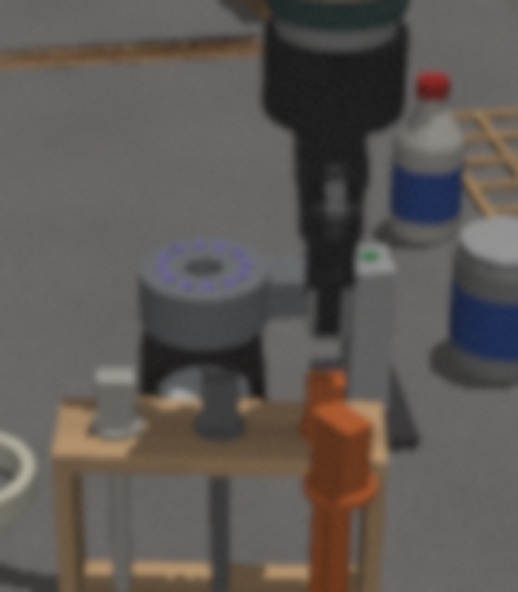

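```bash
python3 -m crank '[[0,0,0,0,0,0,3]]';python3 go.py .571 -.266 .138 -1.755;python3 - <<'E'
from meas import *
for n in("top0","side0"):
    d=pickle.load(open(n+".pkl","rb"));P=cloud(d);g=d["color"].astype(int)
    m=(g[...,2]>1.7*g[...,0])&(g[...,2]>90)&(np.hypot(P[...,0]-.56,P[...,1]+.35)<.06)&(P[...,2]>.03)
    for a,b in((.03,.14),(.14,.165),(.165,.19),(.19,.23)):
        q=P[m&(P[...,2]>a)&(P[...,2]<b)]
        if len(q):print(n,a,len(q),q.min(0).round(3),q.max(0).round(3))
# gripper profile in t4
from rig import eyes
d=eyes.get_image("side");P=cloud(d);c=np.array([.571,-.262])
m=(np.hypot(P[...,0]-c[0],P[...,1]-c[1])<.09)&(P[...,2]>.19)
q=P[m];t=(q[:,:2]-c)@[-.18,-.984]
for z in np.arange(.19,.4,.015):
    k=(q[:,2]>z)&(q[:,2]<z+.015)
    if k.any():print(round(z,3),k.sum(),t[k].min().round(3),t[k].max().round(3))
E
```

```text
clock: 6.4
position: [0.5722, -0.2613, 0.2038]
ee_rot: [0.454, 0.543, 0.453, -0.542]
contact_force: [0.5, 0.2, -0.3]
width: 0.03
clock 6.4 pos [ 0.5722 -0.2613  0.2038] tool z [-0.177 -0.984  0.001] q [-0.539  0.371  1.431  0.     1.337  1.209] F [ 0.5  0.2 -0.3] w 0.03
shift cm [ 6.58 -0.05  0.48] rot deg [ 0.37  0.04 -0.15]
shift cm [ 6.58 -0.05  0.48] rot deg [-1.7963e+02  2.3000e-01  6.0000e-02]
top0 0.03 7 [ 0.552 -0.357  0.089] [ 0.566 -0.349  0.106]
top0 0.14 105 [ 0.541 -0.375  0.154] [ 0.577 -0.337  0.165]
top0 0.165 15 [ 0.545 -0.371  0.165] [ 0.561 -0.34   0.188]
top0 0.19 108 [ 0.545 -0.371  0.192] [ 0.574 -0.34   0.207]
side0 0.03 266 [ 0.552 -0.366  0.031] [ 0.596 -0.291  0.14 ]
side0 0.14 126 [ 0.541 -0.376  0.14 ] [ 0.579 -0.34   0.165]
side0 0.165 99 [ 0.546 -0.375  0.165] [ 0.574 -0.348  0.189]
side0 0.19 151 [ 0.546 -0.374  0.19 ] [ 0.574 -0.342  0.205]
0.19 23 0.079 0.089
0.205 53 -0.019 0.03
0.22 70 -0.019 0.029
0.235 38 -0.021 0.029
0.25 76 0.016 0.05
0.265 69 -0.018 0.056
0.28 121 0.017 0.062
0.295 221 -0.014 0.067
0.31 154 -0.015 0.051
0.325 150 0.004 0.038
0.34 283 0.005 0.04
0.355 312 0.002 0.039
0.37 347 -0.015 0.037
0.385 239 0.001 0.037
0.4 330 -0.008 0.038
```

```bash
for i in 1 2 3; do python3 -m crank '[[0,0,0,0,0,0,3]]' | grep -E "posi|rot";done; python3 go.py .571 -.266 .138 -1.755
```

```text
position: [0.5717, -0.2616, 0.2033]
ee_rot: [0.454, 0.543, 0.453, -0.542]
position: [0.5715, -0.2616, 0.2028]
ee_rot: [0.454, 0.543, 0.453, -0.542]
position: [0.5713, -0.2616, 0.2024]
ee_rot: [0.453, 0.543, 0.453, -0.543]
clock 6.83 pos [ 0.5713 -0.2616  0.2024] tool z [-0.178 -0.984 -0.   ] q [-0.54   0.372  1.433  0.     1.336  1.209] F [-0.2 -1.6 -0.2] w 0.0299
shift cm [6.44 0.05 0.44] rot deg [ 0.31 -0.   -0.01]
shift cm [6.44 0.05 0.44] rot deg [-1.7969e+02  2.0000e-02 -0.0000e+00]
```

```bash
python3 -m crank '[[1.5,0,0.4,0.3,0,0,3],[3,0,0.4,0.3,0,0,3],[5,0,0.4,0.3,0,0,3],[5.8,0,0.4,0.3,0,0,3],[5.8,0,0.4,0.3,0,0,3]]';python3 -m crank '[[0,0,0,0,0,0,3],[0,0,0,0,0,0,3]]'; python3 go.py .571 -.266 .138 -1.755
python3 - <<'E'
from meas import *
from rig import eyes
d=eyes.get_image("side");crop(d,320,190,420,270,7,"pics/s5.png")
E
```

```text
clock: 7.45
position: [0.57, -0.2653, 0.143]
ee_rot: [-0.451, -0.544, -0.453, 0.544]
contact_force: [-0.5, 1.3, -0.2]
width: 0.0301
clock: 7.7
position: [0.571, -0.2658, 0.145]
ee_rot: [0.452, 0.544, 0.451, -0.544]
contact_force: [0.3, -0.0, 0.5]
width: 0.0302
clock 7.7 pos [ 0.571  -0.2658  0.145 ] tool z [-0.183 -0.983  0.   ] q [-0.546  0.412  1.517  0.     1.211  1.209] F [ 0.3 -0.   0.5] w 0.0302
shift cm [ 0.7  -0.    0.02] rot deg [ 0.02  0.03 -0.09]
shift cm [ 0.7  -0.    0.02] rot deg [-1.7998e+02  1.3000e-01  4.0000e-02]
```

View pics/s5.png

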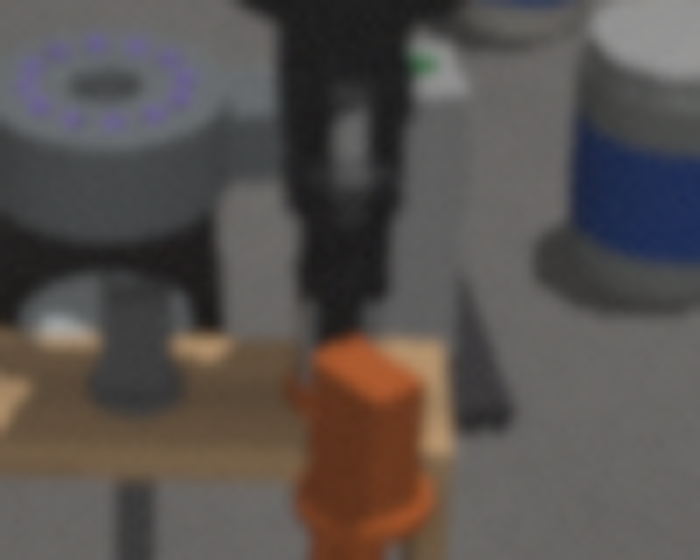

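```bash
python3 -m crank '[[0.6,0,0,0,0,0,3],[0.6,0,0,0,0,0,3]]' 40; python3 -m crank '[[0,0,0,0,0,0,1],[0,0,0,0,0,0,0.8],[0,0,0,0,0,0,0.8],[0,0,0,0,0,0,0.8]]' 40; python3 go.py .571 -.266 .3 -1.755
```

```text
clock: 8.0
position: [0.5702, -0.2653, 0.1377]
ee_rot: [-0.452, -0.544, -0.452, 0.544]
contact_force: [-0.1, -0.1, 0.5]
width: 0.0299
clock: 8.5
position: [0.5706, -0.2655, 0.1382]
ee_rot: [0.452, 0.544, 0.452, -0.544]
contact_force: [0.9, -0.1, 1.1]
width: 0.0136
clock 8.5 pos [ 0.5706 -0.2655  0.1382] tool z [-0.183 -0.983 -0.   ] q [-0.546  0.418  1.526  0.     1.198  1.209] F [ 0.9 -0.1  1.1] w 0.0136
shift cm [-16.18   0.05   0.04] rot deg [ 0.02 -0.01  0.  ]
shift cm [-16.18   0.05   0.04] rot deg [-1.7998e+02 -0.0000e+00 -1.0000e-02]
```

```bash
python3 -m crank '[[-1.5,0,0,0,0,0,0.8],[-4.5,0,0,0,0,0,0.8],[-8,0,0,0,0,0,0.8],[-12,0,0,0,0,0,0.8],[-15.5,0,0,0,0,0,0.8]]'; python3 -m crank '[[-2,0,0,0,0,0,0.8],[-4,0,0,0,0,0,0.8],[-4,0,0,0,0,0,0.8],[-4,0,0,0,0,0,0.8]]'; python3 go.py .5333 -.0532 .335 -1.755
python3 - <<'E'
from meas import *
from rig import eyes
d=eyes.get_image("side");crop(d,270,80,430,310,2.5,"pics/s6.png");pickle.dump(d,open("s6.pkl","wb"))
E
```

```text
clock: 9.12
position: [0.5708, -0.2657, 0.2962]
ee_rot: [0.453, 0.544, 0.451, -0.543]
contact_force: [0.5, -0.5, -0.5]
width: 0.0134
clock: 9.62
position: [0.5703, -0.2654, 0.3329]
ee_rot: [-0.452, -0.544, -0.452, 0.544]
contact_force: [-0.5, -1.1, -0.1]
width: 0.0131
clock 9.62 pos [ 0.5703 -0.2654  0.3329] tool z [-0.183 -0.983 -0.   ] q [-0.546  0.326  1.187  0.     1.629  1.209] F [-0.5 -1.1 -0.1] w 0.0131
shift cm [ -0.2   -7.51 -20.18] rot deg [ 0.02 -0.02  0.03]
shift cm [ -0.2   -7.51 -20.18] rot deg [-1.7998e+02 -5.0000e-02 -3.0000e-02]
```

View pics/s6.png

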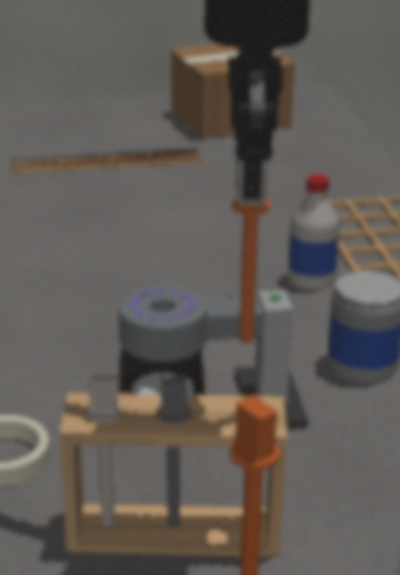

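```bash
python3 -m crank '[[0,-1,-2.7,0,0,0,0.8],[0,-2.5,-6.7,0,0,0,0.8],[0,-4,-10.7,0,0,0,0.8],[0,-5.5,-14.8,0,0,0,0.8],[0,-6.7,-18,0,0,0,0.8]]'; python3 -m crank '[[0,-0.5,-1.5,0,0,0,0.8],[0,-0.5,-1.5,0,0,0,0.8],[0,-0.5,-1.5,0,0,0,0.8],[0,-0.5,-1.5,0,0,0,0.8]]'; python3 go.py .5333 -.0532 .335 -1.755
```

```text
clock: 10.3
position: [0.5366, -0.0745, 0.3323]
ee_rot: [-0.451, -0.543, -0.453, 0.544]
contact_force: [-0.0, 0.6, 0.1]
width: 0.0134
clock: 10.8
position: [0.5358, -0.0619, 0.333]
ee_rot: [-0.452, -0.544, -0.452, 0.544]
contact_force: [0.4, 0.8, -0.2]
width: 0.0131
clock 10.8 pos [ 0.5358 -0.0619  0.333 ] tool z [-0.184 -0.983  0.   ] q [-0.244  0.181  1.385 -0.     1.575  1.512] F [ 0.4  0.8 -0.2] w 0.0131
shift cm [-0.2  -0.4  -0.81] rot deg [-0.07  0.02  0.02]
shift cm [-0.2  -0.4  -0.81] rot deg [ 1.7993e+02  2.0000e-02 -3.0000e-02]
```

```bash
python3 -m crank '[[0,-0.4,-0.7,0,0,0,0.8],[0,-0.4,-0.8,0,0,0,0.8],[0,-0.4,-0.8,0,0,0,0.8],[0,-0.4,-0.8,0,0,0,0.8],[0,-0.4,-0.8,0,0,0,0.8]]'; python3 go.py .5333 -.0532 .335 -1.755
python3 - <<'E'
from meas import *
from rig import eyes
d=eyes.get_image("side");crop(d,270,100,400,240,4,"pics/s7.png");pickle.dump(d,open("s7.pkl","wb"))
d=eyes.get_image("top");crop(d,260,130,380,230,6,"pics/t7.png");pickle.dump(d,open("t7.pkl","wb"))
E
```

```text
clock: 11.42
position: [0.533, -0.0521, 0.3333]
ee_rot: [0.452, 0.544, 0.452, -0.544]
contact_force: [0.5, -0.7, -0.2]
width: 0.0132
clock 11.43 pos [ 0.533  -0.0521  0.3333] tool z [-0.183 -0.983 -0.   ] q [-0.227  0.175  1.393  0.     1.574  1.527] F [ 0.5 -0.7 -0.2] w 0.0132
shift cm [-0.17  0.05  0.1 ] rot deg [ 0.02 -0.   -0.  ]
shift cm [-0.17  0.05  0.1 ] rot deg [-1.7998e+02  1.0000e-02 -1.0000e-02]
```

View pics/s7.png

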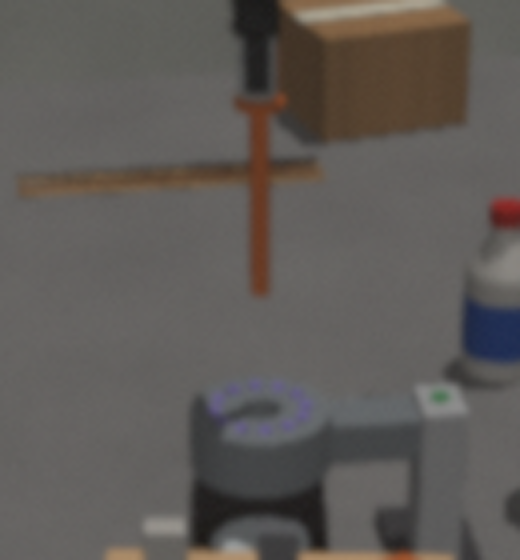

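View pics/t7.png

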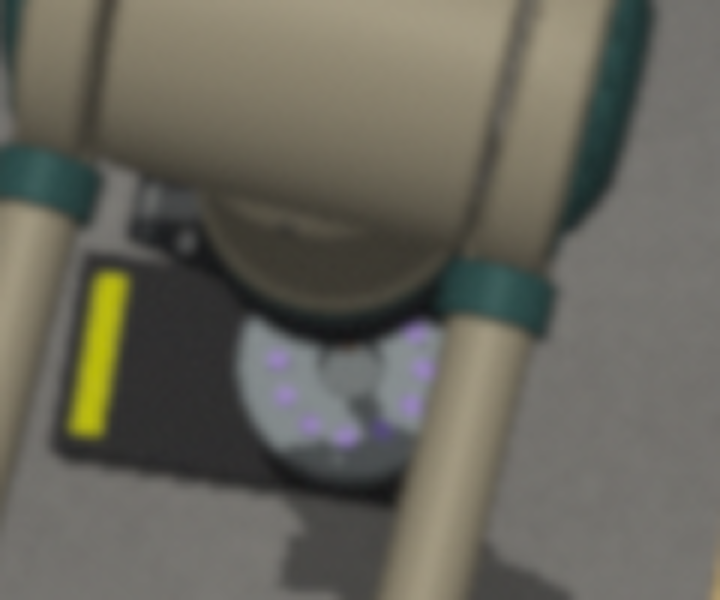

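```bash
cat > ov.py <<'E'
from meas import *
def circ(x,y,z,r,n=120):
    t=np.linspace(0,2*np.pi,n);return np.c_[x+r*np.cos(t),y+r*np.sin(t),0*t+z]
def overlay(d,curves,box,s,fn):
    x0,y0,x1,y1=box;im=cv2.resize(d["color"][y0:y1,x0:x1],None,fx=s,fy=s,interpolation=cv2.INTER_CUBIC)
    im=cv2.convertScaleAbs(im,alpha=1.5)
    for c,col in curves:
        p=((proj(d,c)-[x0,y0]+.5)*s-.5).round().astype(int);cv2.polylines(im,[p.reshape(-1,1,2)],False,col,1)
    cv2.imwrite(fn,im)
E
python3 - <<'E'
from ov import *
x,y=.5333,-.0532
L=[(circ(x,y,.125,.045),(0,255,0)),(circ(x,y,.125,.013),(0,255,255)),(circ(x,y,.085,.045),(255,255,0))]
d=pickle.load(open("side0.pkl","rb"));overlay(d,L,(300,180,380,240),9,"pics/o1.png")
d=pickle.load(open("top0.pkl","rb"));overlay(d,L,(285,160,355,220),9,"pics/o2.png")
d=pickle.load(open("s7.pkl","rb"));b=.3333-.128
C=[(circ(.533,-.0521,b,.006),(0,255,0)),(circ(.533,-.0521,b+.12,.015),(0,255,255))]
overlay(d,C,(300,110,370,185),8,"pics/o3.png")
E
```

```text
(no output)
```

View pics/o1.png

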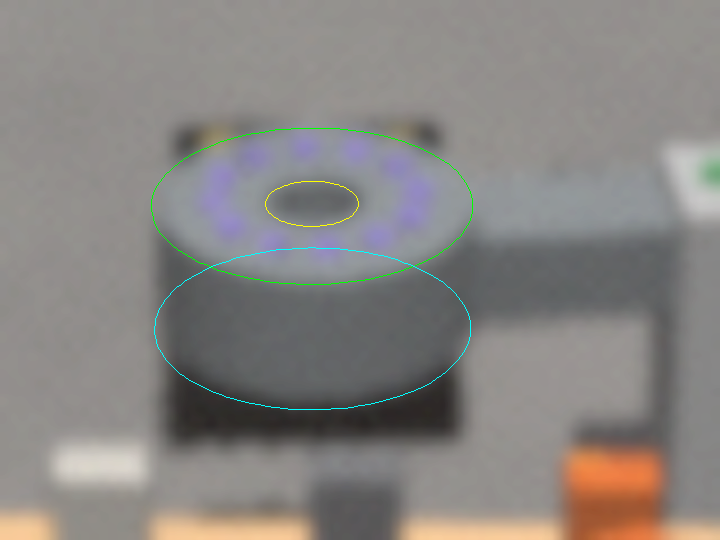

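View pics/o2.png

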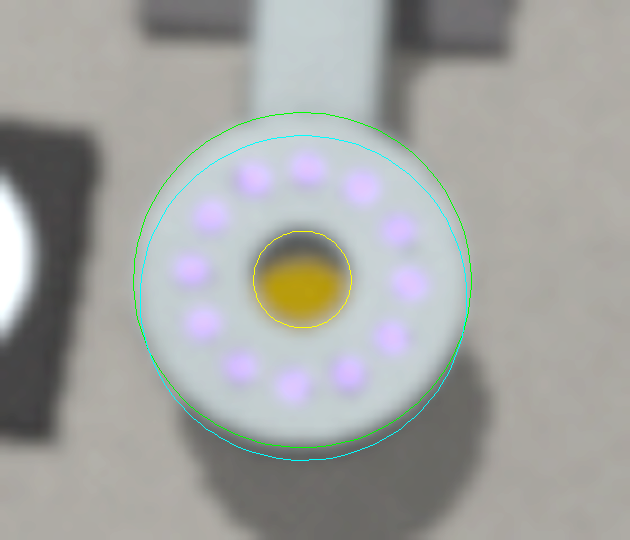

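View pics/o3.png

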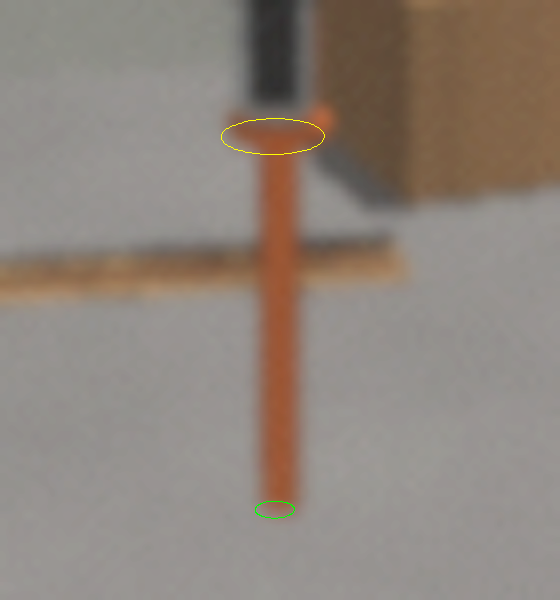

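Run:
```python
from ov import *
from scipy.optimize import least_squares
for fn in("side0","top0","s3","t3"):
    d=pickle.load(open(fn+".pkl","rb"));g=d["color"].astype(float)
    c0=proj(d,[.5335,-.0535,.125])[0];s=1
    v,u=np.mgrid[:400,:640];W=at_z(d,np.c_[u.ravel(),v.ravel()],.125)[:,:2].reshape(400,640,2)
    r=np.hypot(W[...,0]-.534,W[...,1]+.0535)
    pur=(g[...,0]+g[...,2])/2-g[...,1]; # purple excess
    m=(r>.02)&(r<.04);w=np.where(m,np.clip(pur-np.median(pur[m])-2,0,None),0)
    f=least_squares(lambda p:(np.sqrt(w[m])*(np.hypot(W[...,0][m]-p[0],W[...,1][m]-p[1])-p[2])),[.534,-.0535,.03])
    print(fn,f.x.round(4),w.sum())
# column in s7
d=pickle.load(open("s7.pkl","rb"));g=d["color"].astype(float)
o=g[...,2]-g[...,0]
rows=range(132,172)
cs=[]
for v in rows:
    seg=o[v,322:348];b=np.median(np.r_[seg[:4],seg[-4:]]);wt=np.clip(seg-b-8,0,None);cs.append((322+(wt*np.arange(len(seg))).sum()/wt.sum(),v))
cs=np.array(cs);a=np.polyfit(cs[:,1],cs[:,0],1);print("fit",a,np.std(cs[:,0]-np.polyval(a,cs[:,1])))
for u in(333,334,335):print(u,o[165:180,u].round(0))
z=.3333-.1282
for row in(173,174,175):
    uc=np.polyval(a,row);print(row,uc,at_z(d,[(uc,row)],z))
b=at_z(d,[(np.polyval(a,135),135)],.32);print(b)
```

```text
side0 [ 0.5351 -0.0491  0.0291] 718.0
top0 [ 0.5339 -0.0528  0.0291] 3031.5
s3 [ 0.535  -0.0491  0.0291] 748.0
t3 [ 0.5339 -0.0528  0.0291] 3179.0
fit [1.98157338e-03 3.34173168e+02] 0.09894576442444258
333 [51. 51. 50. 49. 48. 48. 47. 43. 30. 16.  7.  5.  4.  5.  4.]
334 [65. 65. 66. 64. 64. 64. 65. 58. 41. 22.  9.  5.  5.  4.  4.]
335 [66. 66. 66. 65. 65. 65. 64. 60. 44. 23.  9.  5.  4.  3.  5.]
173 334.51598045975084 [[ 0.5348487  -0.05082152  0.2051    ]]
174 334.5179620331266 [[ 0.53400055 -0.05638437  0.2051    ]]
175 334.51994360650235 [[ 0.53315961 -0.06190006  0.2051    ]]
[[ 0.52876041 -0.09242026  0.32      ]]
```

```bash
python3 go.py .5327 -.0540 .273 -1.755
```

```text
clock 11.53 pos [ 0.533  -0.0521  0.3333] tool z [-0.183 -0.983 -0.   ] q [-0.227  0.175  1.393  0.     1.574  1.527] F [ 0.4 -0.9 -0.9] w 0.013
shift cm [6.03 0.   0.19] rot deg [ 0.02 -0.   -0.  ]
shift cm [6.03 0.   0.19] rot deg [-1.7998e+02  1.0000e-02 -0.0000e+00]
```

```bash
python3 -m crank '[[1.5,0,0.2,0,0,0,0.8],[3,0,0.2,0,0,0,0.8],[4.5,0,0.2,0,0,0,0.8],[6,0,0.2,0,0,0,0.8],[6,0,0.2,0,0,0,0.8]]'; for i in 1 2; do python3 -m crank '[[0,0,0,0,0,0,0.8],[0,0,0,0,0,0,0.8],[0,0,0,0,0,0,0.8],[0,0,0,0,0,0,0.8]]'|grep posi;done
cat > col.py <<'E'
from ov import *
from rig import eyes
import sys
from go import cur
fn=sys.argv[1]; s,p,r=cur()
d=eyes.get_image("side");pickle.dump(d,open(fn+".pkl","wb"))
x0,y0,x1,y1=300,130,380,230
crop(d,x0,y0,x1,y1,6,f"pics/{fn}.png")
print("TCP",p.round(4),"q",s["qpos"].round(4),"tilt",r.as_matrix()[:,0].round(4),"F",s["contact_force"].round(2),"w",round(float(s["width"]),4))
E
python3 col.py s8
```

```text
clock: 12.15
position: [0.5317, -0.0538, 0.2715]
ee_rot: [-0.451, -0.543, -0.453, 0.544]
contact_force: [-0.1, -0.0, -0.0]
width: 0.0137
position: [0.5327, -0.0541, 0.2736]
position: [0.5326, -0.054, 0.2733]
TCP [ 0.5326 -0.054   0.2733] q [-2.3120e-01  1.9460e-01  1.5120e+00  1.0000e-04  1.4350e+00  1.5235e+00] tilt [ 0.e+00  1.e-04 -1.e+00] F [-0.    0.72 -0.11] w 0.0136
```

View pics/s8.png

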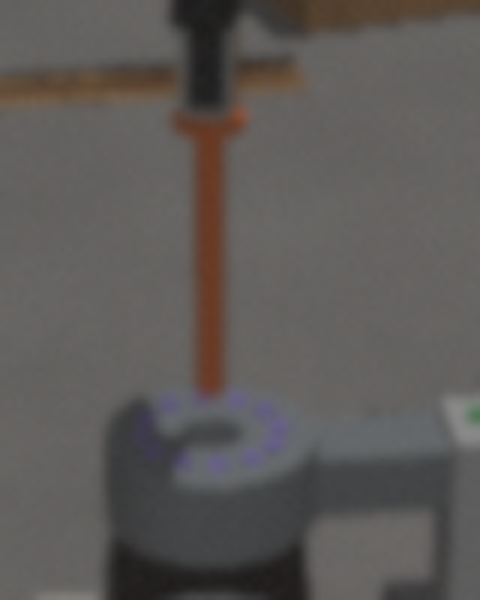

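```bash
cat > bot.py <<'E'
from ov import *
import sys
def bottom(fn,z,r0,r1,dark=False):
    d=pickle.load(open(fn+".pkl","rb"));g=d["color"].astype(float);o=g[...,2]-g[...,0]
    cs=[]
    for v in range(r0,r1-4):
        seg=o[v,322:348];b=np.median(np.r_[seg[:4],seg[-4:]]);wt=np.clip(seg-b-8,0,None);cs.append((322+(wt*np.arange(26)).sum()/wt.sum(),v))
    cs=np.array(cs);a=np.polyfit(cs[:,1],cs[:,0],1)
    col=o[:,333:337].mean(1);hi=np.median(col[r1-12:r1-5]);lo=np.median(col[r1+5:r1+8])
    h=(hi+lo)/2;i=[v for v in range(r1-5,r1+6) if col[v]>h>=col[v+1]][0];row=i+(col[i]-h)/(col[i]-col[i+1])
    q=at_z(d,[(np.polyval(a,row),row)],z)[0];e=(d["eye"]-q)[:2];e/=np.hypot(*e)
    print(fn,"row",round(row,2),"slope",a[0].round(4),"axis at",(q[:2]-.006*e).round(4),"hi/lo",hi,lo,"  lamp(side) .5350 -.0491")
if __name__=="__main__":bottom(sys.argv[1],float(sys.argv[2]),int(sys.argv[3]),int(sys.argv[4]))
E
python3 bot.py s7 .2051 132 173; python3 bot.py s8 .1451 155 195
```

```text
s7 row 173.34 slope 0.0014 axis at [ 0.5354 -0.0468] hi/lo 58.5 4.0   lamp(side) .5350 -.0491
s8 row 194.98 slope 0.0038 axis at [ 0.5355 -0.0468] hi/lo 57.25 -3.0   lamp(side) .5350 -.0491
```

```bash
python3 go.py .5321 -.0552 .243 -1.755; python3 -m crank '[[0,0.05,0.1,0,0,0,0.8],[0.8,0.05,0.13,0,0,0,0.8],[1.6,0.05,0.13,0,0,0,0.8],[2.3,0.05,0.13,0,0,0,0.8],[3,0.05,0.13,0,0,0,0.8]]'; for i in 1 2; do python3 -m crank '[[0,0,0,0,0,0,0.8],[0,0,0,0,0,0,0.8],[0,0,0,0,0,0,0.8],[0,0,0,0,0,0,0.8]]'|grep posi;done; python3 col.py s9
python3 - <<'E'
from ov import *
d=pickle.load(open("s9.pkl","rb"))
crop(d,310,180,360,225,14,"pics/s9z.png")
E
```

```text
clock 13.2 pos [ 0.5326 -0.054   0.2733] tool z [-0.183 -0.983 -0.   ] q [-0.231  0.195  1.512  0.     1.435  1.524] F [ 0.2 -0.6 -0.3] w 0.0134
shift cm [ 3.03 -0.03  0.13] rot deg [ 0.02 -0.01 -0.  ]
shift cm [ 3.03 -0.03  0.13] rot deg [-1.7998e+02  0.0000e+00 -1.0000e-02]
clock: 13.82
position: [0.5327, -0.0554, 0.2425]
ee_rot: [-0.452, -0.544, -0.452, 0.544]
contact_force: [-0.5, -0.5, -0.7]
width: 0.0135
position: [0.533, -0.0554, 0.2436]
position: [0.5329, -0.0554, 0.2433]
TCP [ 0.5329 -0.0554  0.2433] q [-2.3360e-01  2.1000e-01  1.5659e+00  1.0000e-04  1.3657e+00  1.5211e+00] tilt [ 1.e-04  1.e-04 -1.e+00] F [ 0.67 -0.21 -0.19] w 0.0134
```

View pics/s9z.png

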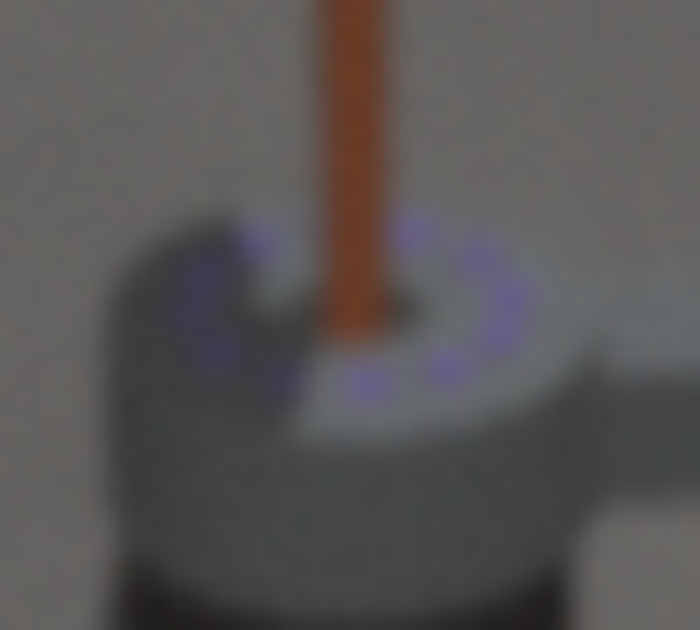

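Run:
```python
from ov import *
d=pickle.load(open("s9.pkl","rb"))
overlay(d,[(circ(.535,-.0491,.125,.013),(0,255,255)),(circ(.535,-.0491,.125,.045),(0,255,0)),(circ(.535,-.0491,.085,.045),(0,255,0))],(310,180,360,225),14,"pics/s9o.png")
print((proj(d,[.535,-.0491,.125])-[310,180]+.5)*14)
```

```text
[[351.25840885 305.15422208]]
```

View pics/s9o.png

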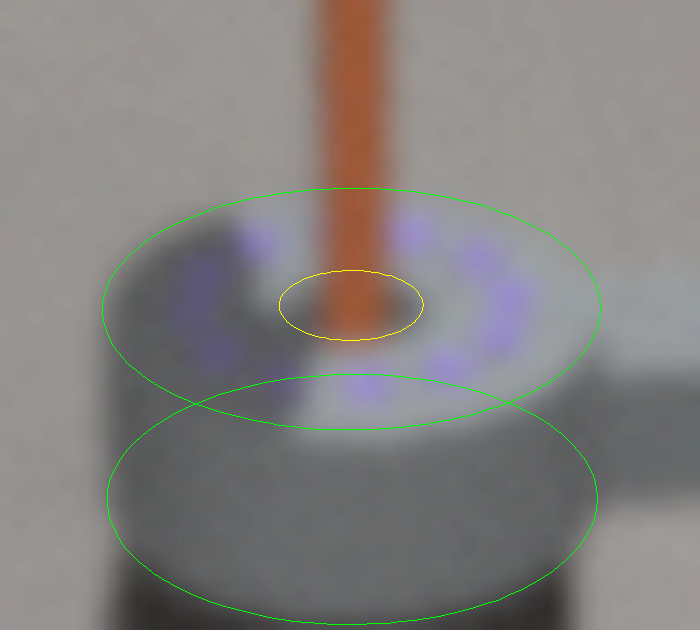

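```bash
python3 -m crank '[[1,0,0,0,0,0,0.8],[2,0,0,0,0,0,0.8],[3,0,0,0,0,0,0.8],[4,0,0,0,0,0,0.8],[5,0,0,0,0,0,0.8]]'|grep -E "posi|force"; python3 -m crank '[[0.5,0,0,0,0,0,0.8],[1.2,0,0,0,0,0,0.8],[1.2,0,0,0,0,0,0.8],[1.2,0,0,0,0,0,0.8],[1.2,0,0,0,0,0,0.8]]'|grep posi; python3 -m crank '[[0,0,0,0,0,0,0.8],[0,0,0,0,0,0,0.8],[0,0,0,0,0,0,0.8],[0,0,0,0,0,0,0.8]]'; python3 col.py s10
python3 - <<'E'
from ov import *
d=pickle.load(open("s10.pkl","rb"))
x0=310;b=(310,180,360,245)
p,l=(.5350,-.0491),(.5350,-.0510)
overlay(d,[],b,9,"pics/s10z.png")
E
```

```text
position: [0.5328, -0.0554, 0.1924]
contact_force: [0.8, 0.7, -0.6]
position: [0.5331, -0.0554, 0.1816]
clock: 16.62
position: [0.5329, -0.0554, 0.1813]
ee_rot: [0.452, 0.544, 0.452, -0.544]
contact_force: [0.5, -0.0, 0.0]
width: 0.0131
TCP [ 0.5329 -0.0554  0.1813] q [-2.3350e-01  2.5090e-01  1.6697e+00  1.0000e-04  1.2211e+00  1.5211e+00] tilt [-0.e+00  1.e-04 -1.e+00] F [ 0.51 -0.    0.04] w 0.0131
```

View pics/s10z.png

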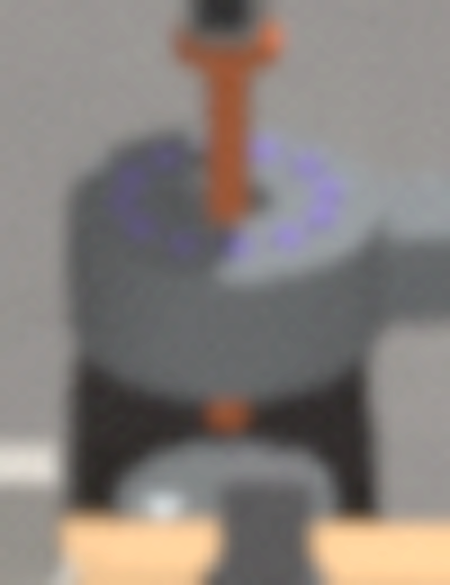

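Run:
```python
from ov import *
d=pickle.load(open("s10.pkl","rb"));g=d["color"].astype(float);o=g[...,2]-g[...,0]
print("col red-blue rows 220-232",o[220:233,333:338].mean(1).round(0))
print("x profile",o[224:227,326:346].mean(0).round(0))
s3=pickle.load(open("s3.pkl","rb"))["color"].astype(float).sum(2)
for u in(326,330,334,338,342):
    print(u,s3[216:232,u].round(0))
```

```text
col red-blue rows 220-232 [-2. -3. -1.  6. 24. 44. 49. 35. 12.  0. -2. -2. -2.]
x profile [ 3.  2.  2.  2.  2.  3. 16. 33. 44. 47. 42. 28. 11.  4.  3.  2.  3.  2.
  3.  3.]
326 [201. 198. 200. 200. 199. 197. 180. 150. 116.  99.  94.  95.  92. 107.
 149. 199.]
330 [210. 211. 204. 210. 205. 204. 203. 187. 152. 117.  99. 101. 119. 176.
 231. 256.]
334 [207. 208. 209. 211. 207. 207. 204. 195. 163. 122.  98. 105. 140. 202.
 244. 262.]
338 [205. 204. 208. 207. 209. 209. 204. 191. 156. 112.  98.  99. 142. 203.
 247. 270.]
342 [205. 206. 204. 203. 206. 200. 190. 160. 123. 102.  93. 100. 109. 150.
 218. 259.]
```

Run:
```python
from ov import *
d=pickle.load(open("s10.pkl","rb"))
def inner(px,z,r):
    q=at_z(d,[px],z)[0];e=(d["eye"]-q)[:2];e/=np.hypot(*e);return (q[:2]-r*e).round(4)
print("col axis",inner((334.87,227.43),.0531,.006), "z-1mm",inner((334.87,227.43),.0521,.006))
print("lamp from rim",inner((334.8,224.2),.085,.045))
# fit the lamp underside front rim & top silhouette in s3
from scipy.optimize import least_squares
s=pickle.load(open("s3.pkl","rb"));g=s["color"].astype(float).sum(2)
E=[]
for u in range(322,348):
    c=g[:,u]
    for v in range(214,230):
        if c[v]>153>=c[v+1]: E.append((u,v+(c[v]-153)/(c[v]-c[v+1])));break
E=np.array(E);W=at_z(s,E,.085)[:,:2]
f=least_squares(lambda p:np.hypot(W[:,0]-p[0],W[:,1]-p[1])-.045,[.535,-.05],loss="soft_l1",f_scale=.001);print("lamp underside fit",f.x.round(4),np.sqrt(np.mean(f.fun**2)))
# mirror through side view: front visible upper arc of mirror
m=[]
print(g[225:240,320:350:4])
```

```text
col axis [ 0.5349 -0.0529] z-1mm [ 0.5351 -0.0514]
lamp from rim [ 0.5352 -0.0496]
lamp underside fit [ 0.5351 -0.0491] 0.0006816394614179179
[[100.  93. 104. 113. 119. 107.  95.  95.]
 [ 97.  97.  98. 100.  97.  97.  92.  89.]
 [102.  96.  96.  98. 109. 100.  92.  92.]
 [ 97.  97. 101. 143. 151. 121.  93.  89.]
 [ 94.  91. 141. 203. 213. 173. 129.  96.]
 [ 92.  97. 202. 249. 249. 230. 180.  93.]
 [ 90. 123. 244. 264. 263. 259. 224.  96.]
 [ 86. 169. 262. 266. 256. 259. 247.  95.]
 [ 85. 215. 273. 268. 230. 231. 247. 102.]
 [ 89. 246. 317. 268. 199. 205. 227. 108.]
 [ 99. 260. 396. 286. 190. 185. 217. 113.]
 [167. 286. 456. 341. 188. 182. 220. 135.]
 [269. 331. 457. 386. 187. 180. 236. 225.]
 [356. 382. 440. 412. 188. 184. 267. 333.]
 [403. 411. 426. 417. 188. 181. 289. 399.]]
```

```bash
python3 -m crank '[[0,0,-0.07,0,0,0,0.8],[0,0,-0.14,0,0,0,0.8],[0,0,-0.14,0,0,0,0.8],[0,0,-0.14,0,0,0,0.8],[0,0,-0.14,0,0,0,0.8]]'|grep posi;python3 -m crank '[[0,0,0,0,0,0,0.8],[0,0,0,0,0,0,0.8],[0,0,0,0,0,0,0.8],[0,0,0,0,0,0,0.8]]';python3 - <<'E'
from ov import *
from rig import eyes
ds=[eyes.get_image("side") for _ in range(6)]
pickle.dump(ds[0],open("s11.pkl","wb"))
A=[];B=[];C=[];D=[]
for d in ds:
    P=cloud(d);A.append(P[190:202,334:336]);B.append(P[209:221,334:336]);C.append(P[225:227,334:336])
def ray_axis(P,r):  # move from front surface to axis horizontally
    p=np.nanmedian(np.array(P).reshape(-1,3),0);e=(ds[0]["eye"]-p)[:2];e/=np.hypot(*e);return (p[:2]-r*e).round(4),p.round(4)
print("shaft above",ray_axis(A,.0058));print("lamp wall",ray_axis(B,.045));print("shaft below",ray_axis(C,.0058))
a=np.nanmean(np.array(A)[...,1],0);print(a.round(4).tolist())
E
```

```text
position: [0.5331, -0.054, 0.1813]
clock: 17.8
position: [0.5331, -0.054, 0.1813]
ee_rot: [0.452, 0.544, 0.452, -0.544]
contact_force: [-0.1, 0.3, -0.1]
width: 0.0136
shaft above (array([ 0.5343, -0.0528]), array([ 0.5335, -0.0586,  0.1468]))
lamp wall (array([ 0.5347, -0.0515]), array([ 0.528 , -0.096 ,  0.1144]))
shaft below (array([ 0.5339, -0.0518]), array([ 0.533 , -0.0576,  0.0589]))
[[-0.0583, -0.0588], [-0.0579, -0.0584], [-0.0578, -0.0591], [-0.0578, -0.0591], [-0.0585, -0.0579], [-0.0579, -0.0587], [-0.0579, -0.0595], [-0.0584, -0.0595], [-0.057, -0.0591], [-0.0585, -0.0578], [-0.0583, -0.0585], [-0.0583, -0.0585]]
```

Run:
```python
from ov import *
from rig import eyes
d=eyes.get_image("top");cv2.imwrite("pics/t12.png",d["color"])
d=eyes.get_image("side");cv2.imwrite("pics/s12.png",d["color"])
```

```text
(no output)
```

View pics/t12.png

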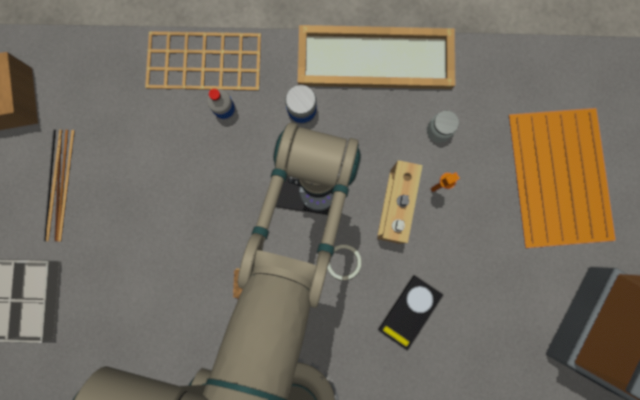

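View pics/s12.png

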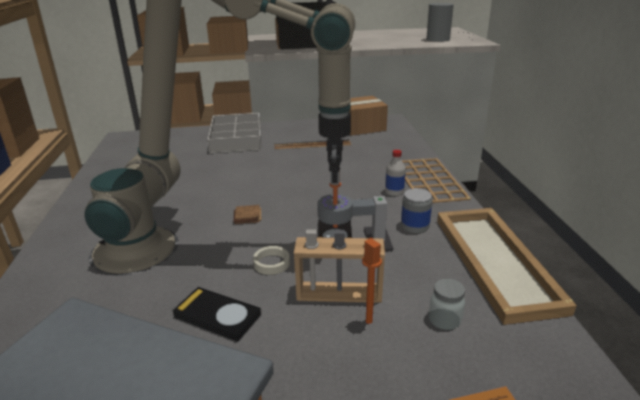

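The pictures show the column held in the lamp (side view, 335,200). The grey and white columns, tin, jar, glue, tape and the free-standing orange column are where they started. I'm handing the job in.

```bash
python3 -c "
from rig import manip
s=manip.get_state();print(s['clock'],s['position'],s['qd'].round(3),s['width'])
print(manip.sign_off())"
```

```text
18.2 [ 0.53314862 -0.05403917  0.18129059] [-0.    -0.002  0.002  0.    -0.001 -0.   ] 0.013536859385908723
the job is handed in; nothing more can be done
None
```

I handed the job in at 18.2 s, with the orange column held still in the lamp's hole; no verdict was reported.

- **Reflector:** I pushed it along the table at its +y end face with both fingertips. By its end edge and stripe, the mirror ended about 2 mm from straight under the hole. The mirror was visible through the hole.
- **Column:** I gripped the one in the rack by its tab at 40 N, lifted it clear and lowered it through the hole. Its lower end is about 53 mm above the table, so about 32 mm below the lamp and 31 mm above the mirror. The tool is vertical, the grip is 13.5 mm wide, and no unusual force showed.
- **Centring across x:** the checks agreed to within about 1 mm.
- **Centring along y:** the checks disagreed. Pictures at three heights gave about +0.4, +2.3 and −2.4 mm. The depth readings gave about −0.8 mm, and the top camera against the arm's own position about −1.2 mm. I settled near the middle, inside the 4 mm limit, but could not confirm it from above because the arm hides the hole.
- **Surroundings:** the last pictures show the other columns, glue, jar, tape and tin where they were.

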